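# Lay the trimming loop on its sloped rest

## Robot

A 6-joint arm with a two-finger parallel gripper is mounted at the origin on a cart in front of the work surface, level with it; the furniture and walls round the work are solid. World frame = base frame: x ahead of the robot, y to its left, z up, the work surface at z = 0. Lengths are in m, angles in degrees, forces in N, time in s.
With the tool pointing down it reaches from about 0.3 to 0.75 m from the base axis. Payload 8.5 kg.
Tool frame: the origin (TCP) lies on the centre line of the jaws, within the pads' length; the fingertips stand 11 mm ahead of it and the grasp point (between the pads) lies 8 mm behind it; z points along the fingers, y is the line along which they close (so a half turn about z gives the same grasp; the last joint's range is limited). The gripper opens to 85 mm and grips with 20 to 120 N. Pads are 22 mm wide; open, the fingers measure 114 mm over their backs; the gripper's body (76 mm by 85 mm) begins 54 mm behind the grasp point. The pads swing forward as they close: fully open they stand 13 mm farther back than shut.
Start: joints at [-81.091, 21.807, 74.336, -0, 83.858, -12.336], TCP at [0.199, -0.513, 0.242] pointing down, gripper open.
Joint ranges: [-178.18, 178.18], [-50.72, 133.34], [12.68, 142.11], [-81.47, 261.47], [9.98, 163.14], [-165.26, 165.26]. Speed limits (degrees/s): [136.94, 136.94, 180, 180, 180, 180].

## Interface

Orientations are given as a 3x3 rotation matrix whose columns are the frame's x, y, z axes.
In Python, from rig import env gives the robot as it stands.
- The arm moves only by the tool nudge_tcp, called as name(argument=value, ...) on one line, values as JSON. Schema: {"type":"object","properties":{"offsets":{"type":"object","properties":{"dx":{"type":"array","items":{"type":"number"},"minItems":1,"maxItems":10},"dy":{"type":"array","items":{"type":"number"},"minItems":1,"maxItems":10},"dz":{"type":"array","items":{"type":"number"},"minItems":1,"maxItems":10},"turn":{"type":"array","items":{"type":"number"},"minItems":1,"maxItems":10},"finger_gap":{"type":"array","items":{"type":"number"},"minItems":1,"maxItems":10}},"additionalProperties":false,"required":["dx","dy","dz","turn","finger_gap"]},"force":{"type":"number"},"only":{"type":"string"},"quiet":{"type":"boolean"},"lines":{"type":"string"}},"required":["offsets"],"additionalProperties":false}. offsets is an object with one list for each field, all of the same length, 1 to 10, a row being the entries at one place: dx, dy, dz (the shift in m), turn (a turn about the tool's z in degrees), finger_gap (the finger opening in m); each row shifts and turns the commanded pose from where the row before left it, along the tool's axes as they then stand; what a row does not reach is not made up. A row lasts 1/10 s, in which the tool goes at most 0.05 m and 8.59 degrees, less where a joint would pass 70% of its speed; a pose out of reach is approached as far as the arm can. The fingers move at their own pace and stop on an object; force is the grip in N (left out, the last holds). Time passes only in rows, so rows that do not move let the fingers close. The tool returns the time, the measured TCP pose, the force, the opening and the grip force at its end. only (a regular expression) keeps the lines of the reply that match it, lines (a string "A,B") keeps lines A to B, and quiet returns only ok. Input that does not fit is refused with a message, and nothing moves.
- env.observe(): the state, without advancing time (a new reading comes with each control period).
- env.get_image(name): name is "side" or "top"; returns a dict with "pixels" (420x560x3 uint8, red, green, blue), "K" (3x3 intrinsics, pixels), "extrinsics" (4x4, takes a point from world to camera coordinates). Camera axes: x right, y down, z forward; pixel columns grow to the right and rows downward; lengths in m; the calibration is good to about 2 mm. A picture is of the moment at which its call begins. There is no depth.
- env.close_job(): hands the job in; it is judged then, once.
The state is a dict: "time_s": time; "q": joint angles; "qvel": joint speeds; "joint_efforts": joint torques, N m; "position": TCP position; "tool_rot": TCP orientation; "ft_force": force on the tool from outside, world axes, zero at the start; "wrist_torque": the same for the moment, N m; "grip_width": finger opening in m; "gripper_force": force on a finger pad.
Only numpy, scipy, OpenCV 4.12 (cv2) and the standard library are available. Lean on these libraries where they do the work, as an engineer would, in place of code of your own. Each camera call takes 0.05 s, during which the arm holds its last target. There are 200 camera calls.

## Task

Get the trimming tool ready beside the banding wheel: pull the tool with the small steel wire loop on top out of the wooden tool block, then lower it, without dropping it, into the V notches of the sloped wooden rest, loop at the upper end and the handle's butt home against the stop at the bottom. Leave the other two tools in the block, and do not push the block, the paint tile or the lidded pot about.

Things in the scene. Friction and masses are not known exactly. Their poses are not given: they have to be found in the camera images.
- loop_tool: Tool to move, 178 mm long, 35-70 g: straight round light-wood handle 14 mm in diameter; origin at the centre of its butt, z along the tool to the working end. Handle 150 mm, 12 mm wide brass ferrule to 158 mm, flat steel wire loop 22 mm wide (its y) to 178 mm. Stands loose, loop up, in one of the wells (which varies), 58 mm deep, leaning up to 5 degrees. Centre of mass about 80 mm up.
- loop_grip (a point): Point on the loop tool's axis, on the handle 130 mm above the butt: a good place to grip (14 mm wide; 48 mm of tool stands above it, so a gripper coming down along the tool has the loop between its fingers).
- blade_tool: Modelling knife, a bystander, 151 mm long: straight round light-wood handle 14 mm in diameter; origin at the centre of its butt, z along the tool to the working end. Handle 110 mm, 8 mm ferrule, then a flat dark-wood blade 12 mm wide and 3 mm thick. Stands blade up in another well.
- needle_tool: Needle tool, a bystander, 147 mm long: straight round light-wood handle 14 mm in diameter; origin at the centre of its butt, z along the tool to the working end. Handle 110 mm, 8 mm ferrule, then a thin steel needle. Stands needle up in the third well.
- tool_block: Loose wooden block, about 0.8 kg, 70 (x) x 150 (y) x 70 mm, origin at the centre of its underside. Three round wells 18 mm wide, 58 mm deep (floor 12 mm above the origin), in its top at y = -50, 0, +50 mm of its own y axis. Most finger room is on the +x and -x sides of a tool.
- tool_rest: Wooden sloped rest, fixed; base 150 (x) x 70 x 10 mm, origin under its centre. A tool lies in two V notches (33 mm wide, open to +x and up; 20 and 92 mm up from the stop, upper one 10 mm thick) 40 degrees from vertical, top leaning to the rest's -x (the robot), butt on a square stop plate. Can be laid in straight downwards; friction may keep it from sliding to the stop.
- rest_foot (a point): Point on the stop plate where the centre of the butt must sit (45 mm along +x and 34 mm above the rest's origin).
- rest_high (a point): Point on the seated tool's axis, 130 mm up the slope from rest_foot (39 mm along -x and 134 mm above the rest's origin): loop_grip lies here when the tool is seated. From rest_foot to rest_high is the direction of the seated tool.
- tile: Bystander: white porcelain mixing tile with six dabs of paint, 75 x 110 x 13 mm, lying on the table, origin at the centre of its underside.
- pot_near: Bystander: lidded glaze pot 65 mm wide, 101 mm tall, green knob, standing loose in the low red crate nearer the robot (beside another, fixed pot), origin at the centre of its underside.

How it is judged:
By the outcome, as a careful person would: the job done as asked, in the order asked, and still so for the second after the job is handed in, with the robot touching nothing.
It also fails if it takes over 42 s, if anything falls off the work surface, if the arm or the gripper's body presses on something with over 40 N, if the wrist force passes 120 N, or if a joint passes its speed limit or range.

## Working session

There is one attempt and no reset: what is moved stays moved. The work goes in short steps, Python scripts to look and compute and a tool call to move; the robot and the scene stay as the last step left them, time stands still between calls to the robot, and variables do not carry over. Pictures are saved under pics/ and viewed, at most 10 in all, crops included, and the job is handed in when it is done.

```bash
ls; mkdir -p pics
```

Run:
```python
from rig import env
import cv2,numpy as np
for n in("side","top"):
    d=env.get_image(n); cv2.imwrite(f"pics/{n}0.png",d["pixels"][:,:,::-1]); print(n,d["K"],d["extrinsics"])
s=env.observe();print(s["time_s"],s["position"],s["tool_rot"])
```

```text
pics
rig.py
side [[542.60833847   0.         272.46471923]
 [  0.         542.60833847 208.98478616]
 [  0.           0.           1.        ]] [[ 0.98784318 -0.15454249 -0.01680701 -0.50753697]
 [-0.07948045 -0.40918817 -0.90898179  0.14540342]
 [ 0.13359908  0.89926729 -0.41649685  1.11649456]
 [ 0.          0.          0.          1.        ]]
top [[428.31382366   0.         280.04367262]
 [  0.         428.31382366 209.89554633]
 [  0.           0.           1.        ]] [[-0.02814428 -0.99958653  0.00588727  0.03677205]
 [-0.99435338  0.02739311 -0.10252303  0.50716457]
 [ 0.10231937 -0.00873946 -0.99471321  0.9547875 ]
 [ 0.          0.          0.          1.        ]]
0.1 [ 0.19926391 -0.5123708   0.24177093] [[ 9.32034588e-01  3.62369276e-01 -1.85982264e-04]
 [ 3.62369200e-01 -9.32033721e-01  1.30607277e-03]
 [ 2.99938905e-04 -1.28469924e-03 -9.99999130e-01]]
```

View pics/side0.png

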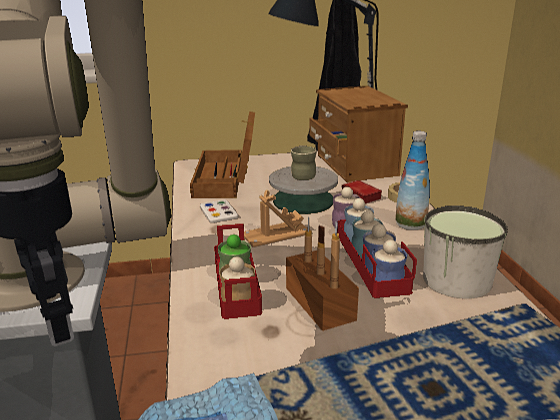

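View pics/top0.png

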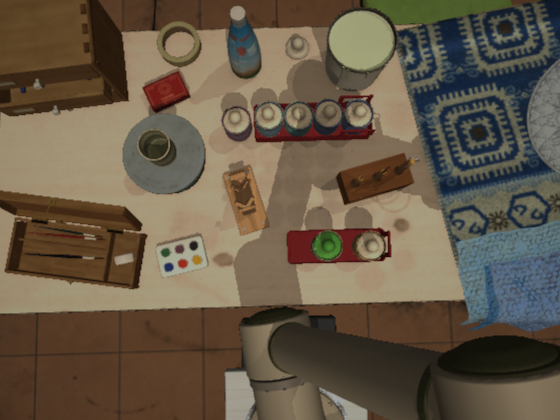

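Side view: block with three tools at about (305-335, 225-325), rest at about (275, 220). Top view: block around (375,178), rest around (245,200). I'll zoom in on both.

Run:
```python
import cv2,numpy as np
s=cv2.imread("pics/side0.png");t=cv2.imread("pics/top0.png")
r=lambda im,x,y,w,h,f:cv2.resize(im[y:y+h,x:x+w],None,fx=f,fy=f,interpolation=cv2.INTER_CUBIC)
a=np.hstack([r(s,240,180,130,150,4)[:600,:400*2]]);cv2.imwrite("pics/c1.png",a)
# top: block and rest
b=np.vstack([r(t,325,145,100,65,6)[:, :600][:300+90],]);c=r(t,215,160,60,80,5)
W=np.zeros((400,800,3),np.uint8);W[:390,:500]=cv2.resize(b,(500,325+65))if 0 else 0
b=r(t,325,145,100,65,5);W[:b.shape[0],:500]=b;W[:400,500:800]=c
cv2.imwrite("pics/c2.png",W)
```

```text
(no output)
```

View pics/c1.png

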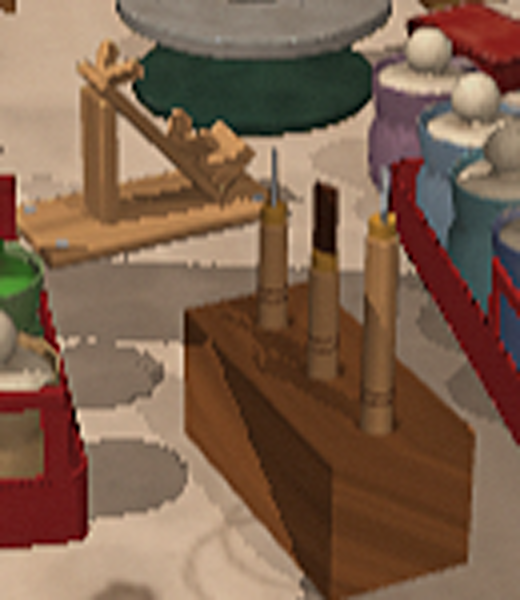

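View pics/c2.png

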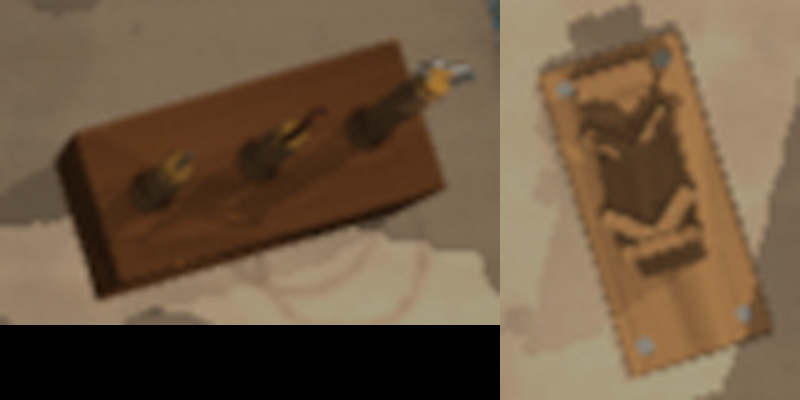

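Loop tool is the tool nearest the side camera (pale blue wire above a brass ferrule). In the side image its handle base is at (334,286), its handle top at (335.5,240) and its ferrule top at (335.7,234). In the top image its base is at (398,170.5) and its ferrule near (412.5,161). Next I'll triangulate these, and use colour masks for the rest and block outlines.

Create h.py:
```python
import numpy as np,cv2
from rig import env
def cam(n):
    d=env.get_image(n);return np.array(d["K"]),np.array(d["extrinsics"]),d["pixels"]
def ray(K,E,p):
    R,t=E[:3,:3],E[:3,3];d=R.T@np.linalg.solve(K,[p[0],p[1],1.]);return -R.T@t,d/np.linalg.norm(d)
def onz(K,E,p,z):
    c,d=ray(K,E,p);return c+d*(z-c[2])/d[2]
def tri(S,T,ps,pt):
    X=cv2.triangulatePoints(S[0]@S[1][:3],T[0]@T[1][:3],np.float64(ps).reshape(2,1),np.float64(pt).reshape(2,1)).ravel();return X[:3]/X[3]
def proj(C,X):
    q=C[0]@(C[1][:3,:3]@np.asarray(X)+C[1][:3,3]);return q[:2]/q[2]
```

Run:
```python
from h import *
np.set_printoptions(precision=4,suppress=True)
S=cam("side");T=cam("top")
print("base",onz(*S[:2],(334.3,286.5),.07),onz(*T[:2],(398,170.6),.07))
# ferrule mask (yellow) in top and side near loop tool
for C,(x0,y0,x1,y1) in((S,(325,225,345,250)),(T,(404,153,422,168))):
    hsv=cv2.cvtColor(np.ascontiguousarray(C[2][y0:y1,x0:x1]),cv2.COLOR_RGB2HSV)
    m=(hsv[...,0]>14)&(hsv[...,0]<30)&(hsv[...,1]>150)&(hsv[...,2]>110)
    ys,xs=np.nonzero(m);print("ferr",len(xs),xs.mean()+x0,ys.mean()+y0,xs.min()+x0,xs.max()+x0,ys.min()+y0,ys.max()+y0)
# block top corners
c=[(80,132),(398,40),(445,187),(112,283)]
P=np.array([onz(*T[:2],(325+(x-2)/5,145+(y-2)/5),.07) for x,y in c]);print("block",P,np.linalg.norm(P-np.roll(P,-1,0),axis=1),P.mean(0))
c=[(541,72),(683,30),(772,330),(630,376)]
P=np.array([onz(*T[:2],(215+(x-502)/5,160+(y-2)/5),.01) for x,y in c]);print("rest",P,np.linalg.norm(P-np.roll(P,-1,0),axis=1),P.mean(0))
a=(P[0]+P[1]-P[2]-P[3]);a/=np.linalg.norm(a);ctr=P.mean(0)*[1,1,0];print("restx",a,np.degrees(np.arctan2(a[1],a[0])))
for nm,u,z in(("foot",.045,.034),("high",-.039,.134)):
    X=ctr+a*u+[0,0,z];print(nm,X,proj(S,X),proj(T,X))
```

```text
base [ 0.5859 -0.2442  0.07  ] [ 0.5836 -0.2401  0.07  ]
ferr 41 334.9756097560976 236.9512195121951 332 338 233 243
ferr 19 411.8421052631579 161.26315789473685 410 414 159 164
block [[ 0.5861 -0.1131  0.07  ]
 [ 0.6237 -0.2562  0.07  ]
 [ 0.5572 -0.2731  0.07  ]
 [ 0.5186 -0.1243  0.07  ]] [0.1479 0.0687 0.1538 0.0685] [ 0.5714 -0.1917  0.07  ]
rest [[0.5979 0.1543 0.01  ]
 [0.6162 0.0873 0.01  ]
 [0.4738 0.0491 0.01  ]
 [0.4543 0.1153 0.01  ]] [0.0694 0.1475 0.069  0.1489] [0.5355 0.1015 0.01  ]
restx [0.9654 0.2608 0.    ] 15.116520873011632
foot [0.579  0.1133 0.034 ] [292.0804 218.3573] [239.5683 179.7461]
high [0.4979 0.0914 0.134 ] [258.0737 185.0465] [246.7435 210.3156]
```

Run:
```python
from h import *
np.set_printoptions(precision=4,suppress=True)
S=cam("side");T=cam("top")
F=tri(S,T,(335.0,237.0),(411.9,161.3));print("ferr",F,proj(S,F),proj(T,F))
B=np.array([.5843,-.2405,.07])
for f in(F,):
    d=(f-B)/np.linalg.norm(f-B);print("axis",d,np.degrees(np.arccos(d[2])),"len",np.linalg.norm(f-B))
butt=B-d*.058/d[2];g=butt+.133*d;print("butt",butt,"grip",g,proj(S,g),proj(T,g))
s=env.observe();R=np.array(s["tool_rot"]);p=np.array(s["position"]);print(s["time_s"],p)
g2=g+[0,0,-.008]
# turn so that tool y lies along block x (yaw 14.9): 
y=R[:,1];print("yaw y",np.degrees(np.arctan2(y[1],y[0])),"x",np.degrees(np.arctan2(R[1,0],R[0,0])))
print("delta tool",R.T@(g2-p))
```

```text
ferr [ 0.5844 -0.2412  0.1657] [334.6927 237.0778] [411.9484 160.8767]
axis [ 0.0007 -0.0068  1.    ] 0.3927543818793357 len 0.09566736864156122
butt [ 0.5843 -0.2401  0.012 ] grip [ 0.5844 -0.241   0.145 ] [334.284  247.8884] [408.7119 163.0812]
0.3 [ 0.1993 -0.5125  0.2421]
yaw y -68.75546712439733 x 21.24453156216328
delta tool [ 0.4573 -0.1135  0.1052]
```

nudge_tcp(offsets={"dx": [0.045, 0.045, 0.045, 0.045, 0.045, 0.045, 0.045, 0.045, 0.045, 0.045], "dy": [-0.0113, -0.0113, -0.0113, -0.0113, -0.0113, -0.0113, -0.0113, -0.0113, -0.0113, -0.0113], "dz": [0, 0, 0, 0, 0, 0, 0, 0, 0, 0], "turn": [0, 0, 0, 0, 0, 0, 0, 0, 0, 0], "finger_gap": [0.05, 0.05, 0.05, 0.05, 0.05, 0.05, 0.05, 0.05, 0.05, 0.05]}, force=60)

```text
time_s: 1.3
position: [0.5791, -0.2428, 0.2423]
tool_rot: [[0.932, 0.362, -0.0], [0.362, -0.932, -0.0], [-0.0, -0.0, -1.0]]
ft_force: [-0.3, -1.0, 0.1]
grip_width: 0.0502
gripper_force: 0.0
```

nudge_tcp(offsets={"dx": [0, 0, 0, 0, 0, 0, 0, 0, 0, 0], "dy": [0, 0, 0, 0, 0, 0, 0, 0, 0, 0], "dz": [0, 0, 0, 0, 0, 0, 0, 0, 0, 0], "turn": [-8.4, -8.4, -8.4, -8.4, -8.4, -8.4, -8.4, -8.4, -8.4, -8.1], "finger_gap": [0.05, 0.05, 0.05, 0.05, 0.05, 0.05, 0.05, 0.05, 0.05, 0.05]})

```text
time_s: 2.3
position: [0.5777, -0.2442, 0.2422]
tool_rot: [[-0.264, 0.965, -0.0], [0.965, 0.264, 0.0], [0.0, -0.0, -1.0]]
ft_force: [-0.2, -0.1, 0.3]
grip_width: 0.0497
gripper_force: 0.0
```

Create d.py:
```python
import sys
from h import *
np.set_printoptions(precision=4,suppress=True)
s=env.observe();R=np.array(s["tool_rot"]);p=np.array(s["position"]);y=R[:,1]
t=np.array(eval(sys.argv[1]))
print(s["time_s"],"q",np.array(s["q"]),"yawy",np.degrees(np.arctan2(y[1],y[0])),"delta",R.T@(t-p),"F",np.array(s["ft_force"]))
```

```bash
python3 d.py '[.5844,-.241,.137]'
```

```text
2.3 q [-33.7098  29.7831  60.9706   0.0008  89.2659 -48.9969] yawy 15.287175773114525 delta [0.0013 0.0073 0.1051] F [-0.1905 -0.0992  0.2852]
```

nudge_tcp(offsets={"dx": [0.0013, 0, 0, 0, 0, 0, 0], "dy": [0.0073, 0, 0, 0, 0, 0, 0], "dz": [0, 0.025, 0.025, 0.025, 0.025, 0.005, 0], "turn": [0, 0, 0, 0, 0, 0, 0], "finger_gap": [0.05, 0.05, 0.05, 0.05, 0.05, 0.05, 0.05]})

```text
time_s: 3.0
position: [0.5847, -0.2409, 0.137]
tool_rot: [[-0.256, 0.967, -0.001], [0.967, 0.256, 0.001], [0.001, -0.001, -1.0]]
ft_force: [0.5, -0.8, 0.8]
grip_width: 0.0499
gripper_force: 0.0
```

```bash
python3 d.py '[.5844,-.241,.137]'
```

Run:
```python
from h import *
a=cam("side")[2][...,::-1];b=cam("top")[2][...,::-1]
r=lambda im,x,y,w,h,f:cv2.resize(im[y:y+h,x:x+w],None,fx=f,fy=f,interpolation=cv2.INTER_CUBIC)
cv2.imwrite("pics/g1.png",np.hstack([r(a,270,150,120,160,3),r(b,330,110,130,160,3)]))
```

```text
3.0 q [-33.1046  34.9196  69.476    0.0064  75.6674 -47.9317] yawy 14.825586739574502 delta [-0.     -0.0003  0.    ] F [ 0.4967 -0.8227  0.8334]
```

View pics/g1.png

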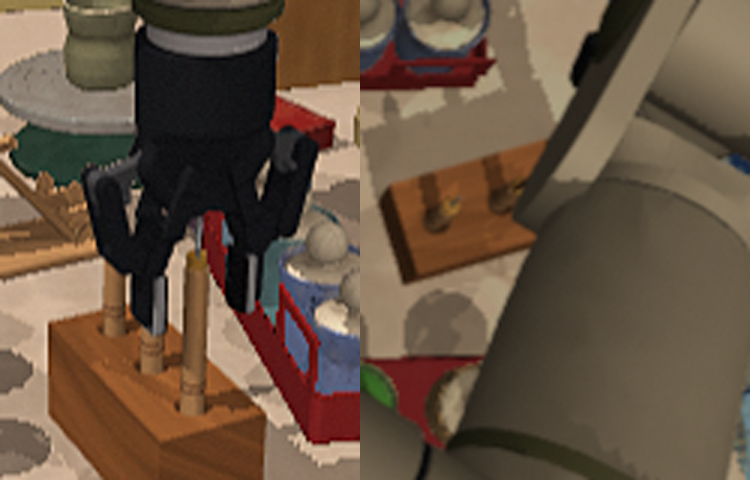

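The picture shows the handle at crop (197,290), midway between the pads at (150,310) and (243,285), with the loop below the palm. Close and lift.

nudge_tcp(offsets={"dx": [0, 0, 0, 0, 0, 0], "dy": [0, 0, 0, 0, 0, 0], "dz": [0, 0, 0, 0, 0, 0], "turn": [0, 0, 0, 0, 0, 0], "finger_gap": [0.0, 0.0, 0.0, 0.0, 0.0, 0.0]}, force=50)

```text
time_s: 3.7
position: [0.5848, -0.2413, 0.1382]
tool_rot: [[-0.258, 0.966, 0.001], [0.966, 0.258, -0.001], [-0.001, 0.001, -1.0]]
ft_force: [-0.2, -0.0, 7.1]
grip_width: 0.0125
gripper_force: 48.7
```

nudge_tcp(offsets={"dx": [0, 0, 0, 0], "dy": [0, 0, 0, 0], "dz": [-0.01, -0.02, -0.02, -0.02], "turn": [0, 0, 0, 0], "finger_gap": [0.0, 0.0, 0.0, 0.0]})

```text
time_s: 4.1
position: [0.5843, -0.241, 0.2084]
tool_rot: [[-0.258, 0.966, -0.0], [0.966, 0.258, 0.0], [0.0, -0.0, -1.0]]
ft_force: [0.4, 0.1, -0.8]
grip_width: 0.0127
gripper_force: 48.7
```

nudge_tcp(offsets={"dx": [0, 0, 0, 0, 0], "dy": [0, 0, 0, 0, 0], "dz": [-0.03, -0.03, -0.03, -0.025, 0], "turn": [0, 0, 0, 0, 0], "finger_gap": [0.0, 0.0, 0.0, 0.0, 0.0]})

```text
time_s: 4.6
position: [0.5849, -0.2413, 0.3265]
tool_rot: [[-0.258, 0.966, 0.006], [0.966, 0.258, -0.004], [-0.005, 0.005, -1.0]]
ft_force: [0.5, 0.9, -0.0]
grip_width: 0.0124
gripper_force: 48.7
```

Run:
```python
from h import *
a=cam("side")[2][...,::-1]
r=lambda im,x,y,w,h,f:cv2.resize(im[y:y+h,x:x+w],None,fx=f,fy=f,interpolation=cv2.INTER_CUBIC)
cv2.imwrite("pics/g2.png",r(a,230,80,190,240,2.5))
```

```bash
python3 d.py '[.579,.1133,.323]'
```

```text
4.65 q [-33.124   28.5136  50.088    0.0029 101.2265 -48.0673] yawy 14.944036686636759 delta [0.3439 0.086  0.0003] F [ 0.2118 -0.6839 -1.6825]
```

View pics/g2.png

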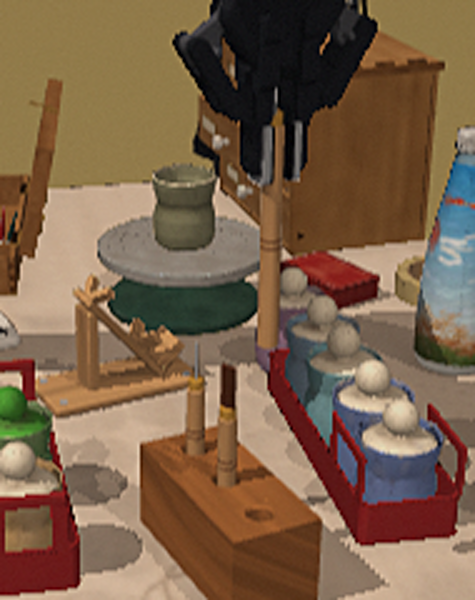

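The tool is out of the well, gripped at about (275,150) with its butt at (267,345) and the other two still in the block. Carry it over the rest and turn it 90°.

nudge_tcp(offsets={"dx": [0.03, 0.043, 0.043, 0.043, 0.043, 0.043, 0.043, 0.036, 0.02], "dy": [0.0075, 0.0107, 0.0107, 0.0107, 0.0107, 0.0107, 0.0107, 0.009, 0.005], "dz": [0, 0, 0, 0, 0, 0, 0, 0, 0], "turn": [0, 0, 0, 0, 0, 0, 0, 0, 0], "finger_gap": [0.0, 0.0, 0.0, 0.0, 0.0, 0.0, 0.0, 0.0, 0.0]})

```text
time_s: 5.55
position: [0.5776, 0.1162, 0.3209]
tool_rot: [[-0.26, 0.966, -0.003], [0.966, 0.26, 0.0], [0.001, -0.003, -1.0]]
ft_force: [0.0, -0.5, -0.5]
grip_width: 0.0125
gripper_force: 48.7
```

nudge_tcp(offsets={"dx": [0, 0, 0, 0, 0, 0, 0, 0, 0, 0], "dy": [0, 0, 0, 0, 0, 0, 0, 0, 0, 0], "dz": [0, 0, 0, 0, 0, 0, 0, 0, 0, 0], "turn": [-8.5, -8.5, -8.5, -8.5, -8.5, -8.5, -8.5, -8.5, -8.5, -8.5], "finger_gap": [0.0, 0.0, 0.0, 0.0, 0.0, 0.0, 0.0, 0.0, 0.0, 0.0]})

```text
time_s: 6.55
position: [0.5781, 0.1134, 0.3208]
tool_rot: [[-0.984, -0.179, -0.003], [-0.179, 0.984, 0.0], [0.003, 0.001, -1.0]]
ft_force: [0.8, -0.9, 0.5]
grip_width: 0.0128
gripper_force: 48.6
```

nudge_tcp(offsets={"dx": [0, 0], "dy": [0, 0], "dz": [0, 0], "turn": [-5.2, 0], "finger_gap": [0.0, 0.0]})

```text
time_s: 6.75
position: [0.5782, 0.1134, 0.321]
tool_rot: [[-0.965, -0.262, -0.003], [-0.262, 0.965, 0.0], [0.003, 0.001, -1.0]]
ft_force: [-0.8, -0.5, -0.9]
grip_width: 0.0126
gripper_force: 48.6
```

```bash
python3 d.py '[.5775,.1129,.323]'
```

Run:
```python
from h import *
S=cam("side");T=cam("top");a=S[2][...,::-1];b=T[2][...,::-1]
r=lambda im,x,y,w,h,f:cv2.resize(im[y:y+h,x:x+w],None,fx=f,fy=f,interpolation=cv2.INTER_CUBIC)
cv2.imwrite("pics/g3.png",np.hstack([r(a,220,40,120,200,3),r(b,180,110,130,200,3)]))
```

```text
6.75 q [  -0.4103   23.7674   58.3921   -0.0007   97.9965 -105.5923] yawy 105.18186195472455 delta [ 0.0008 -0.0003 -0.002 ] F [-0.8386 -0.5067 -0.9331]
```

View pics/g3.png

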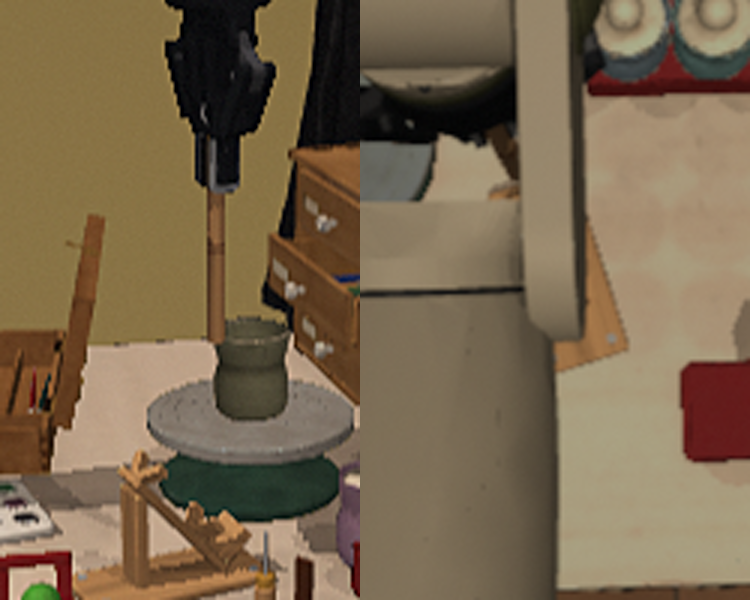

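The tool hangs vertically above the rest, its butt at side (292.3,153.7). In the top view its lower handle shows near (228,160), partly hidden by the arm. I'll compare these with the expected butt position and plan the arc.

Run:
```python
from h import *
np.set_printoptions(precision=4,suppress=True)
S=cam("side");T=cam("top")
p=np.array([.5782,.1134,.321])
for L in(.128,.133):
    b=p+[0,0,.008-L];print(L,b,proj(S,b),proj(T,b),proj(T,b+[0,0,.08]))
b0=p+[0,0,.008-.133]
for dv in ([0,.01,0],[0,0,.01],[.01,0,0]):print(dv,proj(S,b0+dv)-proj(S,b0))
# arc: in rest frame (u along rest +x, z), for grasp, corner fixed
f=np.array([.045,.034]);c=np.cos(np.radians(40));s=np.sin(np.radians(40))
cor=f+.007*np.array([c,s]);L=.133
prev=None
for th in range(0,43,5):
    t=np.radians(th);g=cor+(-.007)*np.array([np.cos(t),np.sin(t)])+L*np.array([-np.sin(t),np.cos(t)])
    tcp=g-[0,.008];print(th,tcp,None if prev is None else tcp-prev);prev=tcp
ctr=np.array([.5355,.1015]);a=np.array([.9654,.2608])
print("start TCP xy",ctr+a*(.045-.0016),"axis final",ctr+a*.045)
```

```text
0.128 [0.5782 0.1134 0.201 ] [291.595  150.9368] [231.7499 164.9731] [226.7851 155.3094]
0.133 [0.5782 0.1134 0.196 ] [291.5998 153.0676] [232.0281 165.5146] [227.1268 155.9744]
[0, 0.01, 0] [-0.8263 -1.4042]
[0, 0, 0.01] [-0.0095 -4.269 ]
[0.01, 0, 0] [ 4.3891 -0.2934]
0 [0.0434 0.1635] None
5 [0.0318 0.1624] [-0.0116 -0.0011]
10 [0.0204 0.1603] [-0.0114 -0.0021]
15 [0.0092 0.1572] [-0.0112 -0.0031]
20 [-0.0017  0.1531] [-0.0109 -0.0041]
25 [-0.0122  0.1481] [-0.0105 -0.005 ]
30 [-0.0222  0.1422] [-0.01   -0.0059]
35 [-0.0317  0.1354] [-0.0095 -0.0067]
40 [-0.0405  0.1279] [-0.0088 -0.0075]
start TCP xy [0.5774 0.1128] axis final [0.5789 0.1132]
```

nudge_tcp(offsets={"dx": [0, 0, 0, 0, 0, 0, 0], "dy": [0, 0, 0, 0, 0, 0, 0], "dz": [0.03, 0.03, 0.03, 0.03, 0.02, 0.01, 0], "turn": [0, 0, 0, 0, 0, 0, 0], "finger_gap": [0.0, 0.0, 0.0, 0.0, 0.0, 0.0, 0.0]})

```text
time_s: 7.65
position: [0.5782, 0.1134, 0.1713]
tool_rot: [[-0.965, -0.261, -0.002], [-0.261, 0.965, 0.0], [0.002, 0.001, -1.0]]
ft_force: [-0.3, -0.4, -0.8]
grip_width: 0.0129
gripper_force: 48.6
```

```bash
python3 d.py '[.5774,.1128,.1635]'
```

```text
7.65 q [  -0.4095   29.0417   74.4189    0.0016   76.667  -105.5132] yawy 105.10325342426779 delta [ 0.0009 -0.0004  0.0078] F [-0.3433 -0.4275 -0.8142]
```

nudge_tcp(offsets={"dx": [0, 0, 0], "dy": [0, 0, 0], "dz": [0.004, 0.002, 0], "turn": [0, 0, 0], "finger_gap": [0.0, 0.0, 0.0]}, force=30)

```text
time_s: 7.95
position: [0.5787, 0.1134, 0.1668]
tool_rot: [[-0.965, -0.261, 0.001], [-0.261, 0.965, -0.0], [-0.001, -0.0, -1.0]]
ft_force: [0.4, -0.4, 0.7]
grip_width: 0.0127
gripper_force: 48.6
```

nudge_tcp(offsets={"dx": [0, 0], "dy": [0, 0], "dz": [0.002, 0], "turn": [0, 0], "finger_gap": [0.0, 0.0]})

```text
time_s: 8.15
position: [0.5785, 0.1134, 0.1644]
tool_rot: [[-0.965, -0.261, 0.0], [-0.261, 0.965, 0.0], [-0.0, -0.0, -1.0]]
ft_force: [-0.7, -0.1, -0.2]
grip_width: 0.0123
gripper_force: 48.6
```

Run:
```python
from h import *
a=cam("side")[2][...,::-1]
cv2.imwrite("pics/g4.png",cv2.resize(a[90:260,230:350],None,fx=3.5,fy=3.5,interpolation=cv2.INTER_CUBIC))
```

```text
(no output)
```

View pics/g4.png

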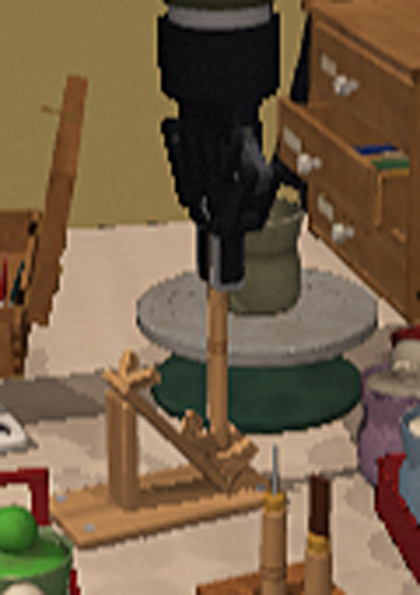

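The tool stands in the lower notch at about (215,440) in the crop, with the butt just above the stop and no contact force yet. Now feel for the stop.

nudge_tcp(offsets={"dx": [0, 0], "dy": [0, 0], "dz": [0.0015, 0], "turn": [0, 0], "finger_gap": [0.0, 0.0]}, force=30)

```text
time_s: 8.4
position: [0.5785, 0.1134, 0.1628]
tool_rot: [[-0.965, -0.261, -0.0], [-0.261, 0.965, -0.0], [0.0, -0.0, -1.0]]
ft_force: [-0.1, -0.5, 0.2]
grip_width: 0.0124
gripper_force: 48.7
```

nudge_tcp(offsets={"dx": [0, 0], "dy": [0, 0], "dz": [0.0015, 0], "turn": [0, 0], "finger_gap": [0.0, 0.0]})

```text
time_s: 8.6
position: [0.5786, 0.1133, 0.1618]
tool_rot: [[-0.965, -0.261, 0.001], [-0.261, 0.965, -0.0], [-0.0, -0.0, -1.0]]
ft_force: [-1.2, -1.2, 4.0]
grip_width: 0.0128
gripper_force: 49.2
```

nudge_tcp(offsets={"dx": [0, 0], "dy": [0, 0], "dz": [0.0015, 0], "turn": [0, 0], "finger_gap": [0.0, 0.0]})

```text
time_s: 8.8
position: [0.5788, 0.1133, 0.1611]
tool_rot: [[-0.965, -0.261, 0.002], [-0.261, 0.965, -0.0], [-0.001, -0.001, -1.0]]
ft_force: [-2.7, -0.8, 10.0]
grip_width: 0.013
gripper_force: 49.9
```

nudge_tcp(offsets={"dx": [0.0116, 0.0114, 0], "dy": [0, 0, 0], "dz": [0.0005, 0.002, 0], "turn": [0, 0, 0], "finger_gap": [0.0, 0.0, 0.0]})

```text
time_s: 9.1
position: [0.556, 0.1077, 0.1576]
tool_rot: [[-0.965, -0.261, 0.001], [-0.261, 0.965, 0.001], [-0.001, 0.001, -1.0]]
ft_force: [0.4, 3.3, 0.6]
grip_width: 0.0125
gripper_force: 48.9
```

nudge_tcp(offsets={"dx": [0.0112, 0.0109, 0], "dy": [0, 0, 0], "dz": [0.003, 0.004, 0], "turn": [0, 0, 0], "finger_gap": [0.0, 0.0, 0.0]})

```text
time_s: 9.4
position: [0.535, 0.1019, 0.1511]
tool_rot: [[-0.965, -0.261, 0.001], [-0.261, 0.965, 0.001], [-0.002, 0.0, -1.0]]
ft_force: [-1.0, 3.1, 7.9]
grip_width: 0.0125
gripper_force: 51.2
```

nudge_tcp(offsets={"dx": [0.0105, 0.01, 0], "dy": [0, 0, 0], "dz": [0.005, 0.0059, 0], "turn": [0, 0, 0], "finger_gap": [0.0, 0.0, 0.0]})

```text
time_s: 9.7
position: [0.5151, 0.0965, 0.1401]
tool_rot: [[-0.965, -0.261, 0.001], [-0.261, 0.965, 0.001], [-0.001, 0.0, -1.0]]
ft_force: [-2.6, 3.1, 8.5]
grip_width: 0.0127
gripper_force: 54.0
```

nudge_tcp(offsets={"dx": [0.0095, 0], "dy": [0, 0], "dz": [0.0067, 0], "turn": [0, 0], "finger_gap": [0.0, 0.0]})

```text
time_s: 9.9
position: [0.506, 0.094, 0.1332]
tool_rot: [[-0.965, -0.261, 0.001], [-0.261, 0.965, 0.001], [-0.001, 0.0, -1.0]]
ft_force: [-1.1, 2.5, 8.9]
grip_width: 0.0129
gripper_force: 54.5
```

Run:
```python
from h import *
a=cam("side")[2][...,::-1]
cv2.imwrite("pics/g5.png",cv2.resize(a[120:260,220:340],None,fx=4,fy=4,interpolation=cv2.INTER_CUBIC))
```

```text
(no output)
```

View pics/g5.png

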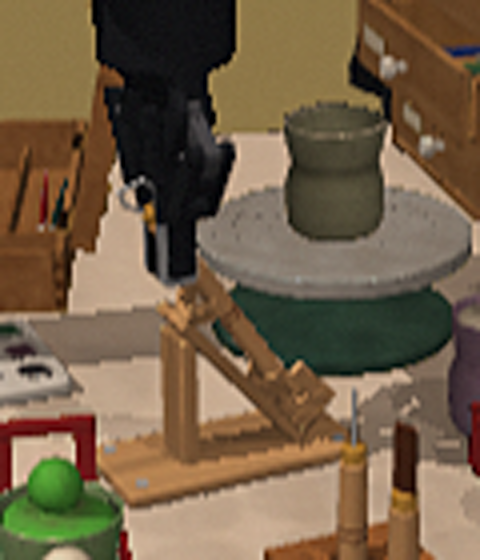

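The tool has pivoted as planned: loop at (135,195) at the upper end, handle coming down onto the upper notch at (190,290), butt at the stop near (320,390). Finish the tilt gently.

nudge_tcp(offsets={"dx": [0.0046, 0], "dy": [0, 0], "dz": [0.0036, 0], "turn": [0, 0], "finger_gap": [0.0, 0.0]})

```text
time_s: 10.15
position: [0.5019, 0.0929, 0.1296]
tool_rot: [[-0.965, -0.262, 0.001], [-0.262, 0.965, 0.001], [-0.001, 0.0, -1.0]]
ft_force: [-1.3, 2.1, 6.8]
grip_width: 0.0127
gripper_force: 54.6
```

nudge_tcp(offsets={"dx": [0.0032, 0], "dy": [0, 0], "dz": [0.0028, 0], "turn": [0, 0], "finger_gap": [0.0, 0.0]})

```text
time_s: 10.35
position: [0.499, 0.092, 0.1268]
tool_rot: [[-0.965, -0.262, 0.001], [-0.262, 0.965, 0.0], [-0.001, 0.0, -1.0]]
ft_force: [-1.5, 1.7, 5.8]
grip_width: 0.0128
gripper_force: 54.6
```

```bash
python3 d.py '[.4979-.001,.0914,.1255]'
```

```text
10.35 q [  -2.9573   24.4736   91.3739    0.0341   64.098  -108.1327] yawy 105.16050629241502 delta [ 0.0021 -0.0001  0.0013] F [-1.4616  1.7272  5.7869]
```

nudge_tcp(offsets={"dx": [0.0012, 0], "dy": [0, 0], "dz": [0.001, 0], "turn": [0, 0], "finger_gap": [0.0, 0.0]})

```text
time_s: 10.55
position: [0.498, 0.0918, 0.1259]
tool_rot: [[-0.965, -0.262, 0.001], [-0.262, 0.965, 0.001], [-0.001, 0.0, -1.0]]
ft_force: [-1.3, 3.5, 6.6]
grip_width: 0.0129
gripper_force: 54.7
```

nudge_tcp(offsets={"dx": [0.0012, 0], "dy": [0, 0], "dz": [0.001, 0], "turn": [0, 0], "finger_gap": [0.0, 0.0]})

```text
time_s: 10.75
position: [0.4973, 0.0916, 0.1253]
tool_rot: [[-0.965, -0.262, 0.003], [-0.262, 0.965, 0.001], [-0.003, 0.0, -1.0]]
ft_force: [-1.1, 3.9, 8.8]
grip_width: 0.0127
gripper_force: 54.7
```

nudge_tcp(offsets={"dx": [0.0012, 0], "dy": [0, 0], "dz": [0.001, 0], "turn": [0, 0], "finger_gap": [0.0, 0.0]})

```text
time_s: 10.95
position: [0.496, 0.0911, 0.124]
tool_rot: [[-0.965, -0.262, 0.002], [-0.262, 0.965, 0.001], [-0.002, -0.0, -1.0]]
ft_force: [-0.8, 2.8, 6.1]
grip_width: 0.0126
gripper_force: 54.5
```

nudge_tcp(offsets={"dx": [0.0012, 0], "dy": [0, 0], "dz": [0.001, 0], "turn": [0, 0], "finger_gap": [0.0, 0.0]})

```text
time_s: 11.15
position: [0.4958, 0.091, 0.1238]
tool_rot: [[-0.965, -0.261, 0.005], [-0.261, 0.965, 0.001], [-0.005, -0.0, -1.0]]
ft_force: [0.8, 4.7, 10.7]
grip_width: 0.0127
gripper_force: 55.1
```

nudge_tcp(offsets={"dx": [0.0012, 0], "dy": [0, 0], "dz": [0.001, 0], "turn": [0, 0], "finger_gap": [0.0, 0.0]})

```text
time_s: 11.35
position: [0.4957, 0.0909, 0.1236]
tool_rot: [[-0.965, -0.261, 0.008], [-0.261, 0.965, 0.001], [-0.008, -0.001, -1.0]]
ft_force: [3.8, 5.9, 15.1]
grip_width: 0.0127
gripper_force: 55.7
```

Run:
```python
from h import *
a=cam("side")[2][...,::-1]
cv2.imwrite("pics/g6.png",cv2.resize(a[140:250,230:330],None,fx=5,fy=5,interpolation=cv2.INTER_CUBIC))
# handle bright mask: ferrule / loop ignored
```

nudge_tcp(offsets={"dx": [-0.0012, 0], "dy": [0.001, 0], "dz": [-0.001, 0], "turn": [0, 0], "finger_gap": [0.0, 0.0]})

```text
time_s: 11.6
position: [0.4958, 0.0914, 0.1239]
tool_rot: [[-0.965, -0.262, 0.005], [-0.262, 0.965, -0.0], [-0.005, -0.002, -1.0]]
ft_force: [0.7, 0.7, 11.7]
grip_width: 0.0124
gripper_force: 54.7
```

nudge_tcp(offsets={"dx": [-0.0013, 0], "dy": [0.0005, 0], "dz": [0.0015, 0], "turn": [0, 0], "finger_gap": [0.0, 0.0]})

```text
time_s: 11.8
position: [0.4961, 0.0916, 0.1232]
tool_rot: [[-0.965, -0.262, 0.004], [-0.262, 0.965, -0.002], [-0.003, -0.003, -1.0]]
ft_force: [-5.0, -4.9, 22.1]
grip_width: 0.0128
gripper_force: 56.8
```

nudge_tcp(offsets={"dx": [-0.0013, 0], "dy": [0, 0], "dz": [0.0015, 0], "turn": [0, 0], "finger_gap": [0.0, 0.0]})

```text
time_s: 12.0
position: [0.4961, 0.0915, 0.1229]
tool_rot: [[-0.965, -0.262, 0.002], [-0.262, 0.965, -0.003], [-0.001, -0.004, -1.0]]
ft_force: [-17.0, -9.5, 40.6]
grip_width: 0.0127
gripper_force: 59.1
```

Firm axial resistance with no motion, so the butt is home. Relax the push and release.

nudge_tcp(offsets={"dx": [0.0013, 0.0004, 0], "dy": [-0.0005, 0, 0], "dz": [-0.0015, -0.0008, 0], "turn": [0, 0, 0], "finger_gap": [0.0, 0.0, 0.0]})

```text
time_s: 12.3
position: [0.4961, 0.0913, 0.1232]
tool_rot: [[-0.965, -0.261, 0.004], [-0.261, 0.965, -0.001], [-0.004, -0.002, -1.0]]
ft_force: [-0.8, -1.1, 13.7]
grip_width: 0.0129
gripper_force: 55.7
```

nudge_tcp(offsets={"dx": [0, 0, 0, 0], "dy": [0, 0, 0, 0], "dz": [0, 0, 0, 0], "turn": [0, 0, 0, 0], "finger_gap": [0.02, 0.03, 0.04, 0.04]})

```text
time_s: 12.7
position: [0.4944, 0.0917, 0.1214]
tool_rot: [[-0.965, -0.261, -0.001], [-0.261, 0.965, 0.0], [0.001, 0.0, -1.0]]
ft_force: [-0.7, 0.5, -0.2]
grip_width: 0.0401
gripper_force: 0.0
```

Run:
```python
from h import *
a=cam("side")[2][...,::-1]
cv2.imwrite("pics/g7.png",cv2.resize(a[140:250,230:330],None,fx=5,fy=5,interpolation=cv2.INTER_CUBIC))
```

nudge_tcp(offsets={"dx": [0, 0, 0, 0, 0, 0, 0], "dy": [0, 0, 0, 0, 0, 0, 0], "dz": [-0.01, -0.02, -0.03, -0.03, -0.04, -0.04, 0], "turn": [0, 0, 0, 0, 0, 0, 0], "finger_gap": [0.05, 0.05, 0.05, 0.05, 0.05, 0.05, 0.05]})

```text
time_s: 13.45
position: [0.4958, 0.0917, 0.2975]
tool_rot: [[-0.965, -0.261, 0.011], [-0.261, 0.965, -0.001], [-0.01, -0.003, -1.0]]
ft_force: [0.4, -0.1, -0.5]
grip_width: 0.05
gripper_force: 0.0
```

Run:
```python
from h import *
np.set_printoptions(precision=4,suppress=True)
S=cam("side");T=cam("top");a=S[2][...,::-1]
c=cv2.resize(a[150:250,220:340],None,fx=6,fy=6,interpolation=cv2.INTER_CUBIC)
ctr=np.array([.5355,.1015,0]);ax=np.array([.9654,.2608,0]);z=np.array([0,0,1.])
f=ctr+ax*.045+z*.034;d=(ax*-.6428+z*.766)
for L in(0,.15,.158,.178):
    q=proj(S,f+d*L);print(L,q,(q-[220,150])*6)
cv2.imwrite("pics/fin.png",c)
```

```text
0 [292.0674 218.3628] [432.4042 410.1767]
0.15 [252.6815 179.7379] [196.089  178.4272]
0.158 [250.4273 177.5272] [182.5639 165.1634]
0.178 [244.7181 171.9284] [148.3088 131.5701]
```

View pics/fin.png

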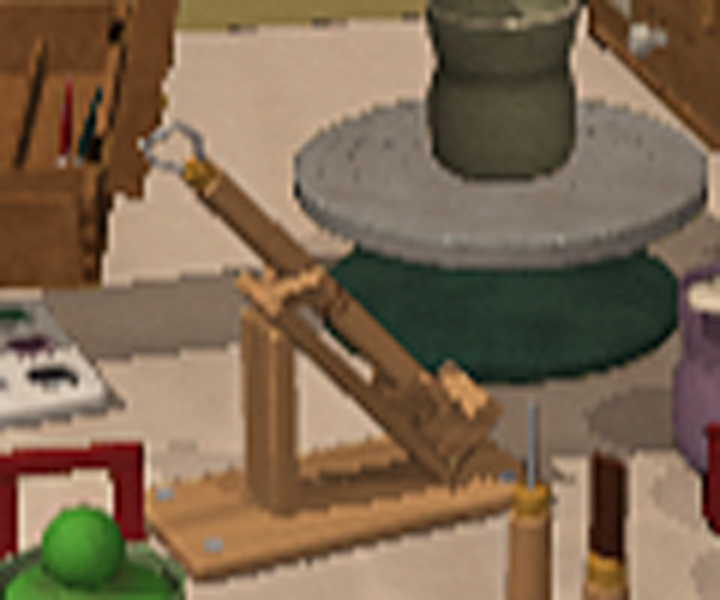

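The final view shows the tool lying in both notches: loop at the upper end around (170,140), ferrule at (200,172) and butt down at the stop near (470,440). Predicted seated points agree within about 3 mm and the gripper is clear.

```bash
python3 -c "
from rig import env
print(env.close_job())"
```

```text
the job is handed in; nothing more can be done
None
```

The loop tool is out of the block and lies in the rest's V notches, loop up and butt against the stop; the other two tools are still in the block, and I handed the job in at about 13.5 s (the result wasn't reported back to me).

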